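Tip the soap bar down and shut the token box

ROBOT

A 7-joint arm with a two-finger parallel gripper is mounted at the origin on a cart in front of the work surface, level with it; the furniture and walls round the work are solid. World frame = base frame: x ahead of the robot, y to its left, z up, the work surface at z = 0. Lengths are in m, angles in rad, forces in N, time in s.
With the tool pointing down it reaches from about 0.4 to 0.85 m from the base axis. Payload 10.4 kg.
Tool frame: the origin (TCP) lies between the finger pads; the fingertips stand 14 mm ahead of it and the grasp point (between the pads) lies 5 mm behind it (r.finger_overhang is the z of the fingertips in the tool frame, in m); z points along the fingers, y is the line along which they close (so a half turn about z gives the same grasp; the last joint's range is limited). The gripper opens to 87 mm and grips with 3 to 60 N. Pads are 19 mm wide; open, the fingers measure 117 mm over their backs; the gripper's body (75 mm by 190 mm) begins 51 mm behind the grasp point.
Start: joints at [1.097, 0.332, -0.065, 1.46, 0.022, 1.35, -0.088], TCP at [0.272, -0.563, 0.237] pointing down, gripper open.
Joint ranges: [-2.6, 2.6], [-0.5, 2.12], [-1.47, 1.34], [0.16, 2.42], [-1.27, 4.41], [0.06, 2.06], [-2.6, 2.6]. Speed limits (rad/s): [2.22, 2.22, 2.79, 2.79, 3.14, 3.14, 3.14].

INTERFACE

Orientations are given as a unit quaternion [x, y, z, w].
In Python, from bench import r, optics gives the robot as it stands.
- The arm moves only by the shell command python3 -m pendant 'ROWS' [FORCE]. ROWS is JSON, a list of rows, each a list of 7 numbers: the closure, from -1 (fully open) to 1 (shut), then the shift along the tool's x, y, z scaled (see below), then the turn, a rotation vector about the tool's x, y, z scaled (see below). In form: [[grip, x, y, z, rx, ry, rz], ...]. A call has 1 to 8 rows; each row is the pose to reach, as a shift and turn from the pose commanded when the call began, along the tool's axes at that moment; what a row does not reach only later rows make up. The controller multiplies each number of a shift by 0.3 m and each number of a turn by 120 degrees. A row lasts 1/8 s, in which the tool goes at most 62.5 mm and 10.7 degrees, less where a joint would pass 70% of its speed; a pose out of reach is approached as far as the arm can. A call with a number of a shift or a turn outside -1 to 1 is refused whole. A call with a gripper value outside its range is refused whole. The fingers move at their own pace and stop on an object; FORCE is the grip in N (left out, the last holds). Time passes only in rows, so rows that repeat a pose let the fingers close. It gives the time, the measured TCP pose, the force, the opening and the grip force at its end, in the units of the state.
- r.read_state(): the state, without advancing time (a new reading comes with each control period).
- optics.camera(name): name is "side" or "top" or "wrist"; returns a dict with "pixels" (384x512x3 uint8, red, green, blue), "vfov" (degrees; the focal length in pixels is half the picture's height over the tangent of half this angle, whatever the lens; pixels are square), "cx", "cy" (the principal point, pixels), "rvec" (rotation vector, rad) and "tvec" (3), from world to camera coordinates, as OpenCV has them. Camera axes: x right, y down, z forward; pixel columns grow to the right and rows downward; lengths in m; the calibration is good to about 2 mm. A picture is of the moment at which its call begins. There is no depth.
- r.close_job(): hands the job in; it is judged then, once.
The state is a dict: "time": time; "joint_positions": joint angles; "joint_vel": joint speeds; "joint_torque": joint torques, N m; "ee_pos": TCP position; "eef_rot": TCP orientation; "ft_force": force on the tool from outside, world axes, zero at the start; "torque": the same for the moment, N m; "width": finger opening in m; "grip_force": force on a finger pad.
Only numpy, scipy, OpenCV 4.12 (cv2) and the standard library are available. Lean on these libraries where they do the work, as an engineer would, in place of code of your own. Each camera call takes 0.05 s, during which the arm holds its last target. There are 200 camera calls.

TASK

Shut the red token box. The wrapped soap bar in its front compartment stands on end at the left and would stop the lid, so push it with the fingertips high on its left face until it topples to the right along the compartment and comes to lie flat, entirely on the green liner; then gently push the standing lid over from behind so that it closes fully. Push only: do not pinch, lift or carry the soap, and leave everything else where it is.

Things in the scene. Friction and masses are not known exactly. Their poses are not given: they have to be found in the camera images.
- token_box: Red steel cash box, 127 (x) x 159 (y) x 71 (z) mm shut, fixed to the table. Origin: centre of underside; x points away to the hinge side, y left along the box. Walls reach z = 46 mm; inside, a fixed grey tray, rim z = 40, floor z = 12 mm, inside x -56 to +54, y -74 to +74. Its partition at x = +15, as high, runs lengthwise: soap compartment in front, fixed brass tokens behind
- soap_bay (a point): Centre of the green liner on the floor of the front compartment (70 mm wide, 148 long), at x = -21, y = -10, z = 12 mm of the box; axes as the box. The liner is a marking without thickness, 70 mm (x) by 126 mm (y): from the right end wall to 21 mm short of the left end wall
- soap_bar: Cream wrapped bar, about 0.16 kg, loose. Own axes: x width 60 mm, y length 92 mm, z thickness 28 mm; origin at the centre of the 60 x 92 face z = 0. It starts on end (y up) at the left end of the front compartment, top 104 mm over the table, broad faces to the box's left and right, 4 to 18 mm from the left wall. It has room to lie down only to the right (box -y); pushed high it tips with under 1 N
- soap_centre (a point): Centre of the soap bar; 46 mm above the compartment's floor while it stands, 14 mm when it lies flat
- token_box_lid (a joint): Lid of the red box, hinged along the box's y axis at x = +61, z = 47 mm of the box. 0 = shut, 1.57 = fully open, upright against its stop, where it stays by itself. Pushed toward the robot past about 1.3 rad it falls shut by its own weight. Open, the lid is 160 mm wide and its top is 170 mm over the table
- lid_back (a point): Centre line of the lid's outer face, 30 mm from its free edge; the point to push from behind. Lid open: at box x = 81, z = 139 mm. A bail handle lies folded on this face, from 31 to 60 mm from the free edge, 76 mm wide, standing out 4 mm
- soap_pump: White pump bottle of hand soap, 56 x 72 x 182 mm, loose, at the back left; origin at its underside. Leave it
- mouth_green: Green bottle with a white cap, 47 x 58 x 186 mm, loose, at the left; origin at its underside. Leave it
- masking_tape: Roll of masking tape lying flat, 96 mm across, 25 mm high, loose, at the front left; origin at its underside. Leave it
- scrub_brush: Wooden scrub brush, 56 x 152 x 46 mm, loose, at the left; origin at its underside. Leave it
- meter_keys: Keys on a red tag lying flat, 84 x 118 x 8 mm, loose, at the front right; origin at its underside. Leave it
Mind the look-alikes: they are no part of the job. There is more than one size of the soap_bar; the job needs the largest.

How it is judged:
On the way, in this order (a step that is already met when the one before it is completed fails the run):
1. the soap bar lies flat on the green liner while the lid is still open (angle between the z axis of soap_bar and the z axis of token_box, either way round below 0.1 rad and z of soap_centre in the frame of soap_bay below 0.02 m and y of soap_centre in the frame of soap_bay between -0.017 and 0.017 m and x of soap_centre in the frame of soap_bay between -0.008 and 0.008 m and value of joint token_box_lid above 1.2 rad and linear speed of soap_bar below 0.03 m/s), for 0.2 s.
2. the lid is shut (value of joint token_box_lid below 0.03 rad), for 0.2 s.
At the end, for the whole second after the job is handed in: The lid is shut (within 0.03 rad) and the soap bar lies flat (within 0.1 rad, either broad face up) and at rest in the front compartment, its centre within 17 mm of the liner's centre along the box and within 8 mm across, so that all of it is on the liner (angle between the z axis of soap_bar and the z axis of token_box, either way round below 0.1 rad and z of soap_centre in the frame of soap_bay below 0.02 m and y of soap_centre in the frame of soap_bay between -0.017 and 0.017 m and x of soap_centre in the frame of soap_bay between -0.008 and 0.008 m and value of joint token_box_lid below 0.03 rad and linear speed of soap_bar below 0.01 m/s); the robot touches nothing.
It fails at once if the soap bar is lifted: its centre more than 78 mm above the table (58 mm as it stands) (height (world z) of soap_centre above 0.078 m).
It fails at once if the lid is forced with more than 25 N (contact force between the arm and token_box_lid above 25 N).
It fails at once if the soap bar is pinched or pressed with more than 12 N (contact force between the fingers and soap_bar above 12 N).
It fails at once if the pump bottle, green bottle, tape, brush or keys are moved by more than 30 mm (distance of any of soap_pump, mouth_green, masking_tape, scrub_brush, meter_keys from where it was at the start of the episode above 0.03 m).
It also fails if it takes over 45 s, if anything falls off the work surface, if the arm or the gripper's body presses on something with over 40 N, if the wrist force passes 120 N, or if a joint passes its speed limit or range.

## Working session

There is one attempt and no reset: what is moved stays moved. The work goes in short steps, Python scripts to look and compute and a shell command to move; the robot and the scene stay as the last step left them, time stands still between calls to the robot, and variables do not carry over. Pictures are saved under pics/ and viewed, at most 10 in all, crops included, and the job is handed in when it is done.

```bash
ls; mkdir -p pics
python3 - <<'E'
from bench import r,optics
import cv2,numpy as np
s=r.read_state();print(s)
for n in("side","top"):
    c=optics.camera(n);cv2.imwrite(f"pics/{n}0.png",c["pixels"][:,:,::-1])
    print(n,c["vfov"],c["cx"],c["cy"],c["rvec"],c["tvec"])
    np.savez(f"pics/{n}0.npz",**c)
a=cv2.imread("pics/side0.png");b=cv2.imread("pics/top0.png")
cv2.imwrite("pics/both0.png",cv2.resize(np.vstack([a,b]),None,fx=.78,fy=.78))
E
```

```text
pics
{'time': 0.0, 'joint_positions': array([ 1.09741555,  0.33287697, -0.06465921,  1.4609296 ,  0.02161839,
        1.34991578, -0.0884775 ]), 'joint_vel': array([-0.002033  , -0.00013617, -0.00033707, -0.00030437,  0.00056806,
        0.00019518,  0.00042606]), 'joint_torque': array([ 2.13512940e-04, -6.23252964e+01,  2.48328916e-02, -3.89894557e+01,
       -6.13893592e-02,  3.97649815e-02,  1.09427294e-04]), 'ee_pos': array([ 0.2721006 , -0.5622519 ,  0.23575625]), 'eef_rot': array([ 9.74705709e-01,  2.23491088e-01, -2.07625196e-04, -6.86330808e-04]), 'ft_force': array([0.10497398, 0.6355616 , 0.28187406]), 'torque': array([ 0.05011057,  0.01687553, -0.04166622]), 'grip_force': 0.0, 'width': 0.08685515395117253}
side 53.825229428046796 255.05553474834548 193.08866676235286 [ 2.42847091 -0.50905193  0.18589694] [-0.46533455  0.2432232   1.03006745]
top 47.77578642381411 246.64960381674547 188.57479016825232 [ 2.13301228 -2.10178128  0.19605126] [0.04603498 0.54840806 1.20839719]
```

View pics/side0.png

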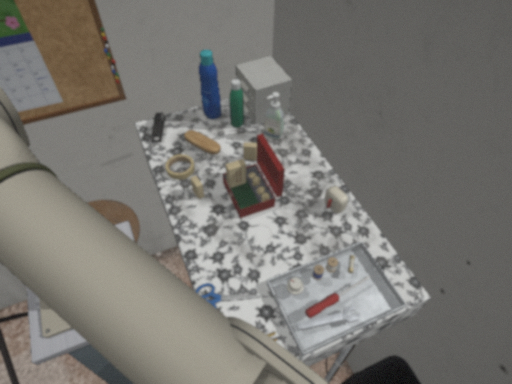

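View pics/top0.png

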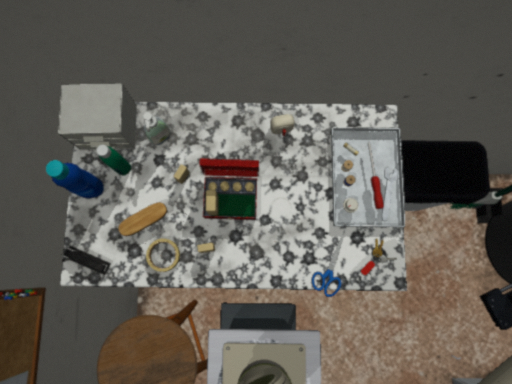

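The side view shows the red box near (250,185) with its lid open at the back, and the soap standing at the left at (236,174). In the top view the box spans about (203–257, 160–219), with the soap at (211,200) and the lid at (229,167). I'll zoom in on the box and measure.

```bash
cat > h.py <<'E'
import numpy as np,cv2
def cam(c):
    h=c["pixels"].shape[0];f=h/2/np.tan(np.radians(float(c["vfov"]))/2)
    K=np.array([[f,0,float(c["cx"])],[0,f,float(c["cy"])],[0,0,1]])
    R=cv2.Rodrigues(np.array(c["rvec"],float))[0];return K,R,np.array(c["tvec"],float)
def plane(c,px,z):
    K,R,t=cam(c);o=-R.T@t;p=np.c_[np.atleast_2d(px),np.ones(len(np.atleast_2d(px)))]
    d=(R.T@np.linalg.inv(K)@p.T).T
    return o+d*((z-o[2])/d[:,2])[:,None]
def proj(c,P):
    K,R,t=cam(c);q=(K@(R@np.atleast_2d(P).T+t[:,None])).T;return q[:,:2]/q[:,2:]
E
python3 - <<'E'
import cv2,numpy as np
from h import *
T=np.load("pics/top0.npz");S=np.load("pics/side0.npz")
a=cv2.resize(T["pixels"][150:228,190:270,::-1],None,fx=5,fy=5,interpolation=cv2.INTER_CUBIC)
b=cv2.resize(S["pixels"][130:220,215:295,::-1],None,fx=5,fy=5,interpolation=cv2.INTER_CUBIC)
b=b[:,:]
o=np.zeros((450,800,3),np.uint8);o[:390,:400]=a;o[:,400:]=b
cv2.imwrite("pics/z0.png",o)
# red mask of box in top, below lid
for n,c,roi in(("top",T,(195,265,150,225)),("side",S,(218,290,130,220))):
    hsv=cv2.cvtColor(c["pixels"],cv2.COLOR_RGB2HSV)
    for nm,lo,hi in(("red",None,None),("green",(45,80,20),(90,255,255))):
        m=((hsv[...,0]<8)|(hsv[...,0]>172))&(hsv[...,1]>110) if nm=="red" else cv2.inRange(hsv,lo,hi)>0
        k=np.zeros_like(m);k[roi[2]:roi[3],roi[0]:roi[1]]=1;m&=k
        cs=cv2.findContours(m.astype(np.uint8),0,2)[0]
        for q in cs:
            if cv2.contourArea(q)>30:print(n,nm,cv2.contourArea(q),cv2.boundingRect(q),cv2.minAreaRect(q),cv2.approxPolyDP(q,2,True).reshape(-1,2).tolist())
print(plane(T,[[203.5,219],[257,219],[203.5,178],[257,178]],0.046))
E
```

```text
top red 853.0 (199, 158, 60, 19) ((228.35670471191406, 167.0127410888672), (59.17655563354492, 16.703636169433594), 2.045408248901367) [[199, 160], [206, 174], [257, 175], [258, 161], [207, 158]]
top green 749.5 (218, 193, 37, 24) ((235.9492645263672, 204.6234130859375), (36.54465866088867, 22.176673889160156), 1.7899105548858643) [[218, 194], [218, 214], [253, 215], [254, 195]]
side red 139.5 (240, 200, 34, 16) ((256.9000244140625, 207.20001220703125), (5.375872611999512, 35.10128402709961), 71.56504821777344) [[273, 200], [240, 210], [241, 215], [271, 205]]
side red 729.0 (258, 135, 25, 60) ((269.5615234375, 164.10769653320312), (60.280879974365234, 18.233104705810547), 60.2551155090332) [[260, 135], [259, 163], [278, 194], [282, 168]]
[[0.45774307 0.17741484 0.046     ]
 [0.45999829 0.02294177 0.046     ]
 [0.57889282 0.18157128 0.046     ]
 [0.58110136 0.02424395 0.046     ]]
```

View pics/z0.png

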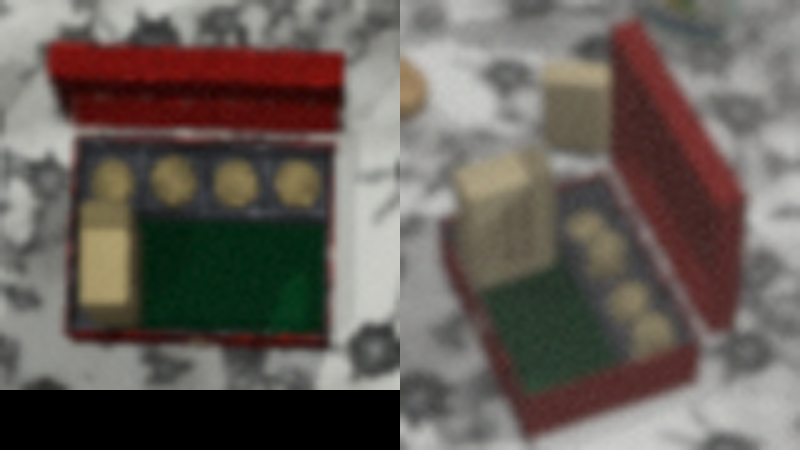

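The zoom shows the box's front-left rim corner at about (203.4,218), front-right at (255.6,219), back-left at (205.3,177.5) and back-right at (256.8,178.5). The soap top is at crop (80–129, 228–305).

Run:
```python
import cv2,numpy as np
from h import *
from bench import r
T=np.load("pics/top0.npz");S=np.load("pics/side0.npz")
up=lambda p,o=(190,150):(np.array(p,float)+.5)/5-.5+o
us=lambda p:up(np.array(p)-[400,0],(215,130))
P=plane(T,up([[66,340],[327,345],[76,137],[334,143]]),.046);print(P.round(4))
print("side front-left? corner, front-right",plane(S,us([[527,397],[697,340],[607,176],[443,228]]),.046).round(4))
q=plane(T,up([[80,228],[129,230],[127,305],[81,303]]),.104);print("soaptop",q.round(4),q.mean(0))
print("soap top side",plane(S,us([[455,172],[527,152],[550,160],[478,195]]),.104).round(4))
print("lid top",plane(T,up([[50,44],[344,56],[345,85],[53,80]]),.17).round(4))
print("green",plane(T,up([[140,218],[324,224],[322,332],[140,326]]),.012).round(4))
for n in("soap",):
  pass
```

```text
[[0.4618 0.1796 0.046 ]
 [0.4611 0.0287 0.046 ]
 [0.582  0.1778 0.046 ]
 [0.5805 0.026  0.046 ]]
side front-left? corner, front-right [[0.4713 0.0274 0.046 ]
 [0.583  0.0257 0.046 ]
 [0.5876 0.1721 0.046 ]
 [0.4728 0.1726 0.046 ]]
soaptop [[0.5174 0.1676 0.104 ]
 [0.5166 0.1403 0.104 ]
 [0.4745 0.1402 0.104 ]
 [0.4753 0.1656 0.104 ]] [0.49593516 0.15342784 0.104     ]
soap top side [[0.481  0.1637 0.104 ]
 [0.5281 0.1617 0.104 ]
 [0.5386 0.1497 0.104 ]
 [0.4871 0.1404 0.104 ]]
lid top [[0.6053 0.1801 0.17  ]
 [0.6008 0.0229 0.17  ]
 [0.5849 0.0222 0.17  ]
 [0.5855 0.1778 0.17  ]]
green [[0.5402 0.1414 0.012 ]
 [0.5382 0.031  0.012 ]
 [0.473  0.0314 0.012 ]
 [0.475  0.1396 0.012 ]]
```

```bash
cat >> h.py <<'E'
def go(r,p,yaw=0.):
    from scipy.spatial.transform import Rotation as Ro
    s=r.read_state();R0=Ro.from_quat(s["eef_rot"])
    Rt=Ro.from_euler("z",yaw,degrees=True)*Ro.from_euler("x",180,degrees=True)
    print(np.r_[R0.inv().apply(np.array(p)-s["ee_pos"])/.3,(R0.inv()*Rt).as_rotvec(degrees=True)/120].round(3))
E
python3 -c "
from h import *
from bench import r
go(r,[.46,-.37,.25])"
```

```text
[ 0.843 -0.304 -0.047 -0.001  0.     0.215]
```

```bash
python3 -m pendant '[[1,0.843,-0.304,-0.047,0,0,0.215],[1,0.843,-0.304,-0.047,0,0,0.215],[1,0.843,-0.304,-0.047,0,0,0.215],[1,0.843,-0.304,-0.047,0,0,0.215],[1,0.843,-0.304,-0.047,0,0,0.215],[1,0.843,-0.304,-0.047,0,0,0.215]]' 10; python3 -c "
from h import *
from bench import r
go(r,[.5,-.08,.25])"
```

```text
time: 0.85
ee_pos: [0.4619, -0.368, 0.2504]
eef_rot: [1.0, 0.002, 0.0, -0.0]
ft_force: [-0.0, -0.5, -0.1]
width: 0.0353
grip_force: 0.0
[ 0.132 -0.959  0.002 -0.    -0.     0.002]
```

```bash
python3 -m pendant '[[1,0.13,-0.96,0,0,0,0],[1,0.13,-0.96,0,0,0,0],[1,0.13,-0.96,0,0,0,0],[1,0.13,-0.96,0,0,0,0],[1,0.13,-0.96,0,0,0,0],[1,0.13,-0.96,0,0,0,0]]'; python3 -m pendant '[[1,0.02,-0.98,0,0,0,0],[1,0.02,-0.98,0,0,0,0],[1,0.02,-0.98,0,0,0,0],[1,0.02,-0.98,0,0,0,0],[1,0.02,-0.98,0,0,0,0],[1,0.02,-0.98,0,0,0,0],[1,0.02,-0.98,0,0,0,0]]';python3 - <<'E'
from h import *
from bench import r,optics
go(r,[.505,.215,.106])
c=optics.camera("wrist");np.savez("pics/w1.npz",**c)
d=optics.camera("top");np.savez("pics/t1.npz",**d)
o=np.zeros((384,768,3),np.uint8);o[:,:512]=c["pixels"];o[:,512:]=cv2.resize(d["pixels"][120:248,170:255],(256,384))
cv2.imwrite("pics/w1.png",o[:,:,::-1])
E
```

```text
time: 1.6
ee_pos: [0.4991, -0.0802, 0.2507]
eef_rot: [1.0, 0.002, 0.0, -0.0]
ft_force: [0.4, -0.3, -0.3]
width: 0.0006
grip_force: 0.0
time: 2.48
ee_pos: [0.5058, 0.2093, 0.2501]
eef_rot: [1.0, -0.001, -0.0, 0.001]
ft_force: [-0.8, -0.6, -0.2]
width: 0.0005
grip_force: 0.0
[-0.002 -0.02   0.48   0.001  0.    -0.001]
```

View pics/w1.png

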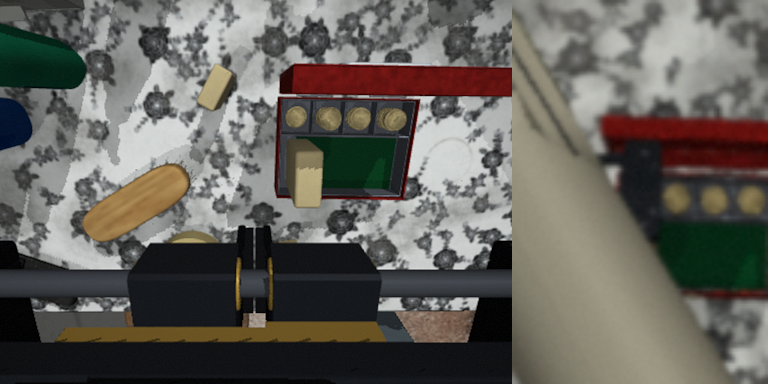

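The wrist view shows the box rim with corners near (275,196), (406,200), (279,98) and (419,100). The soap still stands, its top face at about (294–321, 150–208), and the closed fingers are clear to its left.

Run:
```python
from h import *
c=np.load("pics/w1.npz")
print(plane(c,[[275,196],[406,200],[279,98],[419,100]],.046).round(4))
print(plane(c,[[294,207],[321,207],[323,150],[297,150]],.104).round(4))
print("liner right",plane(c,[[387,190],[397,139]],.012).round(4))
print("lid",plane(c,[[293,66],[294,92]],.17).round(4))
```

```text
[[0.4711 0.1852 0.046 ]
 [0.4654 0.0258 0.046 ]
 [0.5846 0.1828 0.046 ]
 [0.582  0.0284 0.046 ]]
[[0.4784 0.1698 0.104 ]
 [0.4783 0.1422 0.104 ]
 [0.5369 0.1439 0.104 ]
 [0.537  0.169  0.104 ]]
liner right [[0.4677 0.0351 0.012 ]
 [0.5346 0.031  0.012 ]]
lid [[0.6068 0.1834 0.17  ]
 [0.5896 0.1821 0.17  ]]
```

```bash
python3 -m pendant '[[1,0,-0.02,0.2,0,0,0],[1,0,-0.02,0.35,0,0,0],[1,0,-0.02,0.49,0,0,0],[1,0,-0.02,0.49,0,0,0]]'; python3 -m pendant '[[1,0,0.03,0,0,0,0],[1,0,0.05,0,0,0,0],[1,0,0.065,0,0,0,0],[1,0,0.08,0,0,0,0],[1,0,0.095,0,0,0,0],[1,0,0.11,0,0,0,0],[1,0,0.125,0,0,0,0],[1,0,0.14,0,0,0,0]]'
```

```text
time: 3.08
ee_pos: [0.5036, 0.2152, 0.1012]
eef_rot: [1.0, -0.001, -0.003, 0.001]
ft_force: [-0.6, -0.2, 0.9]
width: 0.0006
grip_force: 0.0
time: 4.08
ee_pos: [0.5049, 0.1756, 0.1036]
eef_rot: [1.0, 0.0, -0.0, -0.0]
ft_force: [0.1, 0.3, 1.3]
width: 0.0005
grip_force: 0.2
```

Run:
```python
from h import *
from bench import r,optics
c=optics.camera("wrist");np.savez("pics/w2.npz",**c)
d=optics.camera("side")
o=np.zeros((384,768,3),np.uint8);o[:,:512]=c["pixels"];o[:,512:]=cv2.resize(d["pixels"][110:230,210:290],(256,384))
cv2.imwrite("pics/w2.png",o[:,:,::-1])
```

```text
(no output)
```

View pics/w2.png

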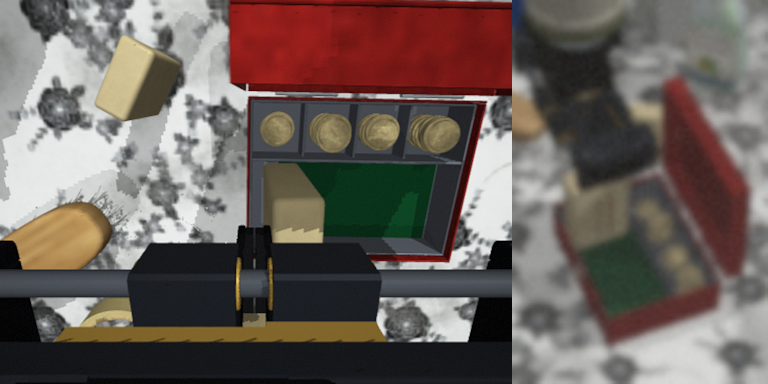

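The soap still stands, its top right edge at about column 323, and the fingertips are at or just short of its left face. I'll keep pushing slowly.

```bash
python3 -m pendant '[[1,0,0.015,0,0,0,0],[1,0,0.03,0,0,0,0],[1,0,0.045,0,0,0,0],[1,0,0.06,0,0,0,0],[1,0,0.075,0,0,0,0],[1,0,0.09,0,0,0,0]]'
python3 - <<'E'
from h import *
from bench import r,optics
c=optics.camera("wrist");d=optics.camera("side")
o=np.zeros((384,768,3),np.uint8);o[:,:512]=c["pixels"];o[:,512:]=cv2.resize(d["pixels"][110:230,210:290],(256,384))
cv2.imwrite("pics/w3.png",o[:,:,::-1])
E
```

```text
time: 4.92
ee_pos: [0.505, 0.1483, 0.1036]
eef_rot: [1.0, 0.0, 0.0, 0.0]
ft_force: [0.2, 0.2, -0.4]
width: 0.0006
grip_force: 0.0
```

View pics/w3.png

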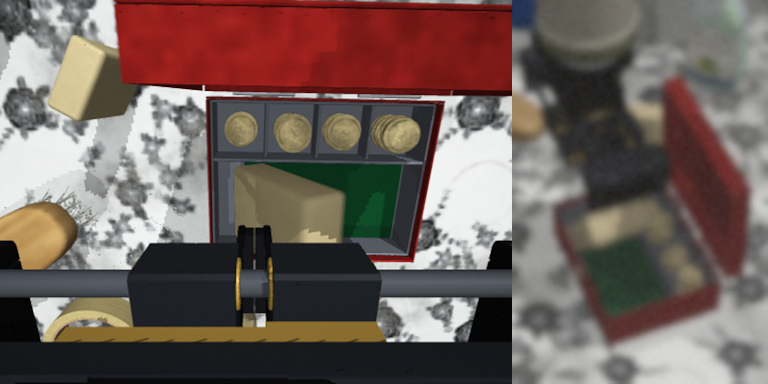

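The soap is tilting: its top edge is now at column 343 and its left face is visible. Pushing on until it passes the tipping point.

```bash
python3 -m pendant '[[1,0,0.015,0,0,0,0],[1,0,0.03,0,0,0,0],[1,0,0.045,0,0,0,0],[1,0,0.06,0,0,0,0],[1,0,0.075,0,0,0,0],[1,0,0.075,0,0,0,0]]'
python3 - <<'E'
from h import *
from bench import r,optics
c=optics.camera("wrist");d=optics.camera("side");np.savez("pics/w4.npz",**c)
o=np.zeros((384,768,3),np.uint8);o[:,:512]=c["pixels"];o[:,512:]=cv2.resize(d["pixels"][110:230,210:290],(256,384))
cv2.imwrite("pics/w4.png",o[:,:,::-1])
E
```

```text
time: 5.78
ee_pos: [0.505, 0.1257, 0.1036]
eef_rot: [1.0, -0.0, 0.0, 0.0]
ft_force: [0.2, 0.8, 0.1]
width: 0.0005
grip_force: 0.0
```

View pics/w4.png

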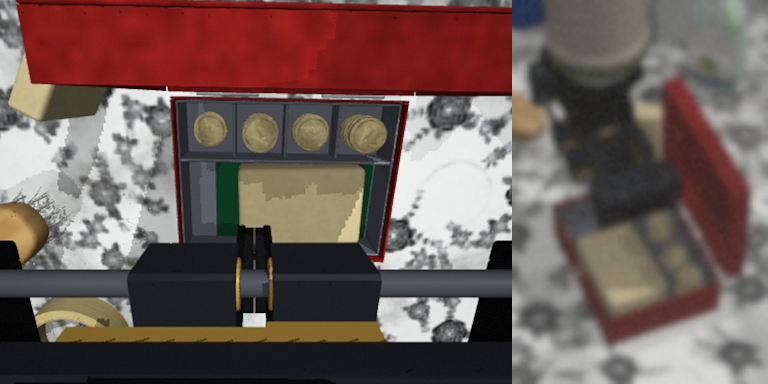

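The soap lies flat, at columns 238–365, with green liner showing on both sides (left edge 217, right 372). I'll check the offset and lift.

```bash
python3 - <<'E'
from h import *
c=np.load("pics/w4.npz")
print("soap top",plane(c,[[239,200],[363,200],[300,166]],.040).round(4))
print("liner left",plane(c,[[217,190]],.012).round(4),"partition foot/top",plane(c,[[300,161]],.04).round(4))
print("rim",plane(c,[[172,98],[408,100],[180,240],[385,261]],.046).round(4))
E
python3 -m pendant '[[1,0,0,-0.2,0,0,0],[1,0,0,-0.4,0,0,0],[1,0,0,-0.5,0,0,0],[1,0,0,-0.5,0,0,0],[1,0,0,-0.5,0,0,0]]'
```

```text
soap top [[0.5138 0.1382 0.04  ]
 [0.5137 0.0477 0.04  ]
 [0.5391 0.0948 0.04  ]]
liner left [[0.5128 0.1575 0.012 ]] partition foot/top [[0.5427 0.0949 0.04  ]]
rim [[0.5851 0.1799 0.046 ]
 [0.5838 0.0281 0.046 ]
 [0.4846 0.182  0.046 ]
 [0.467  0.0281 0.046 ]]
time: 6.5
ee_pos: [0.5046, 0.1262, 0.2528]
eef_rot: [1.0, 0.0, -0.001, 0.0]
ft_force: [-0.2, -1.3, -0.8]
width: 0.0004
grip_force: 0.0
```

The soap's centre is at y ≈ 0.093 and the liner's at ≈ 0.095, so it is well placed. Next I go behind the lid.

```bash
python3 -m pendant '[[1,0.2,0.07,0,0,0,0],[1,0.4,0.07,0,0,0,0],[1,0.52,0.07,0,0,0,0],[1,0.52,0.07,0,0,0,0],[1,0.52,0.07,0.15,0,0,0],[1,0.52,0.07,0.31,0,0,0],[1,0.52,0.07,0.31,0,0,0]]'
python3 - <<'E'
from h import *
from bench import r,optics
c=optics.camera("wrist");d=optics.camera("side")
o=np.zeros((384,768,3),np.uint8);o[:,:512]=c["pixels"];o[:,512:]=cv2.resize(d["pixels"][110:230,210:290],(256,384))
cv2.imwrite("pics/w5.png",o[:,:,::-1])
E
```

```text
time: 7.38
ee_pos: [0.6578, 0.1047, 0.1564]
eef_rot: [1.0, 0.001, -0.004, 0.001]
ft_force: [-0.1, 0.1, 0.7]
width: 0.0005
grip_force: 0.0
```

View pics/w5.png

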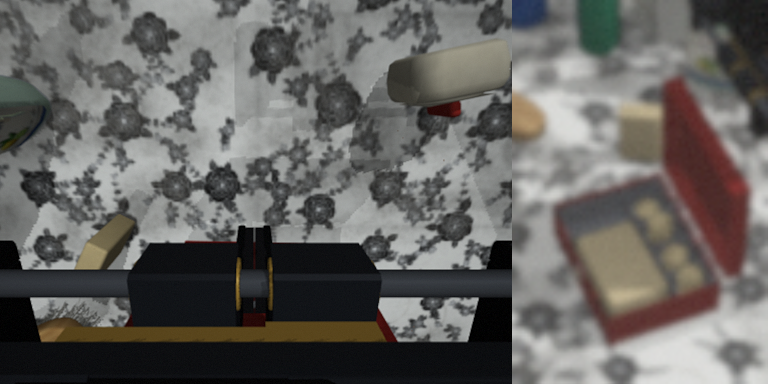

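The fingers are behind the standing lid, and the soap lies flat in the compartment in the side view. Pushing toward the robot gently.

```bash
python3 -m pendant '[[1,-0.03,0,0,0,0,0],[1,-0.06,0,0,0,0,0],[1,-0.08,0,0,0,0,0],[1,-0.1,0,0,0,0,0],[1,-0.12,0,0,0,0,0],[1,-0.135,0,0,0,0,0],[1,-0.15,0,0,0,0,0],[1,-0.165,0,0,0,0,0]]'; python3 -m pendant '[[1,-0.015,0,0,0,0,0],[1,-0.03,0,0,0,0,0],[1,-0.045,0,0,0,0,0],[1,-0.06,0,0,0,0,0],[1,-0.075,0,0,0,0,0],[1,-0.09,0,0,0,0,0],[1,-0.105,0,0,0,0,0],[1,-0.12,0,0,0,0,0]]'
python3 - <<'E'
from h import *
from bench import r,optics
c=optics.camera("wrist");d=optics.camera("side")
o=np.zeros((384,768,3),np.uint8);o[:,:512]=c["pixels"];o[:,512:]=cv2.resize(d["pixels"][110:230,210:290],(256,384))
cv2.imwrite("pics/w6.png",o[:,:,::-1])
E
```

```text
time: 8.48
ee_pos: [0.6114, 0.1053, 0.1608]
eef_rot: [1.0, 0.0, 0.0, -0.0]
ft_force: [0.1, -0.2, 0.5]
width: 0.0007
grip_force: 0.4
time: 9.48
ee_pos: [0.5752, 0.1053, 0.1606]
eef_rot: [1.0, 0.0, -0.0, 0.0]
ft_force: [-0.4, -0.3, 0.0]
width: 0.0006
grip_force: 0.1
```

View pics/w6.png

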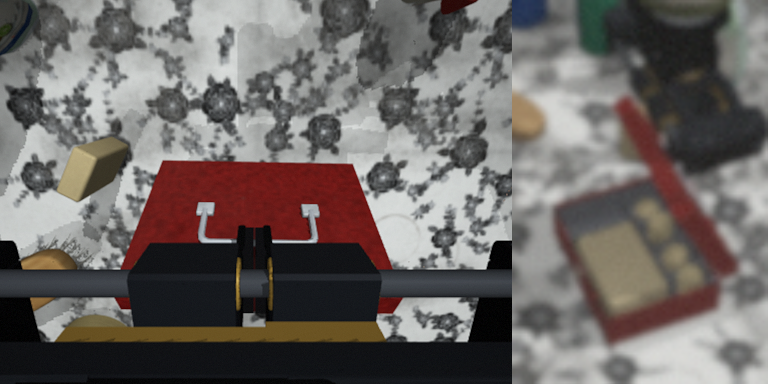

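The lid is tilting forward (outer face and handle visible, handle bar at row ~240). I'll push a little further.

```bash
python3 -m pendant '[[1,-0.02,0,0,0,0,0],[1,-0.04,0,0,0,0,0],[1,-0.06,0,0,0,0,0],[1,-0.08,0,0,0,0,0],[1,-0.1,0,0,0,0,0],[1,-0.1,0,0,0,0,0],[1,-0.1,0,0,0,0,0],[1,-0.1,0,0,0,0,0]]'; python3 -m pendant '[[1,0,0,-0.2,0,0,0],[1,0,0,-0.3,0,0,0],[1,0,0,-0.3,0,0,0],[1,0,0,-0.3,0,0,0]]'
python3 - <<'E'
from h import *
from bench import r,optics
c=optics.camera("wrist");d=optics.camera("side")
o=np.zeros((384,768,3),np.uint8);o[:,:512]=c["pixels"];o[:,512:]=cv2.resize(d["pixels"][110:230,210:290],(256,384))
cv2.imwrite("pics/w7.png",o[:,:,::-1])
E
```

```text
time: 10.58
ee_pos: [0.5456, 0.1053, 0.1606]
eef_rot: [1.0, 0.0, 0.0, -0.0]
ft_force: [0.6, -0.1, -0.6]
width: 0.0004
grip_force: 0.0
time: 11.08
ee_pos: [0.5452, 0.1051, 0.2498]
eef_rot: [1.0, 0.0, -0.0, 0.0]
ft_force: [-0.1, 0.4, -0.3]
width: 0.0005
grip_force: 0.0
```

View pics/w7.png

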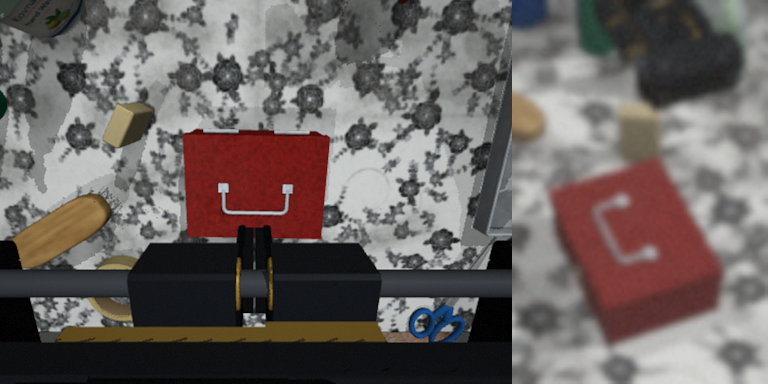

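The lid is down, with its top at (184–329, 132–238). I'll check that it is level, then hand in.

```bash
python3 -m pendant '[[1,0,0,0,0,0,0],[1,0,0,0,0,0,0],[1,0,0,0,0,0,0],[1,0,0,0,0,0,0]]'
python3 - <<'E'
from h import *
from bench import r,optics
c=optics.camera("wrist")
h=cv2.cvtColor(c["pixels"],cv2.COLOR_RGB2HSV);m=(((h[...,0]<8)|(h[...,0]>172))&(h[...,1]>110)).astype(np.uint8)
q=max(cv2.findContours(m,0,2)[0],key=cv2.contourArea)
p=cv2.approxPolyDP(q,3,True).reshape(-1,2);print(p.tolist());print(plane(c,p,.071).round(4))
E
```

```text
time: 11.68
ee_pos: [0.5455, 0.1053, 0.2506]
eef_rot: [1.0, 0.0, 0.0, 0.0]
ft_force: [0.3, -0.1, -0.4]
width: 0.0005
grip_force: 0.0
[[183, 135], [188, 236], [237, 237], [238, 227], [244, 225], [253, 228], [254, 237], [256, 227], [268, 225], [271, 238], [320, 238], [329, 137], [315, 132], [275, 135], [273, 131], [238, 134], [195, 130]]
[[0.5871 0.182  0.071 ]
 [0.4697 0.1842 0.071 ]
 [0.4684 0.1267 0.071 ]
 [0.4811 0.1253 0.071 ]
 [0.4837 0.1183 0.071 ]
 [0.4799 0.1079 0.071 ]
 [0.4684 0.1067 0.071 ]
 [0.4811 0.1044 0.071 ]
 [0.4837 0.0905 0.071 ]
 [0.4671 0.0868 0.071 ]
 [0.467  0.0291 0.071 ]
 [0.585  0.0271 0.071 ]
 [0.5903 0.0423 0.071 ]
 [0.5871 0.0845 0.071 ]
 [0.5913 0.0867 0.071 ]
 [0.5882 0.1237 0.071 ]
 [0.5924 0.169  0.071 ]]
```

```bash
python3 -c "
from bench import r
print(r.close_job())"
```

```text
the job is handed in; nothing more can be done
None
```

The soap bar was tipped flat onto the green liner, its centre measured about 2 mm from the liner's before the lid closed; the lid then fell shut and looks level from above, and I handed the job in at about 12 s (no verdict was returned).

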